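Stamp a chocolate heart in the treadle press

TASK

Gently set the chocolate heart flat on the round bed of the small treadle press, over the heart outline engraved there and pointing the same way. Then set the press: push the long bar key fully in and let it up, then the round key (never the square key, which cancels), and finally push the press's hinged pedal right down to its stop, hold it about a second and let it come back up. Leave the heart lying on the outline, and do not disturb the other things on the table.

Things in the scene. Friction and masses are not known exactly. Their poses are not given: they have to be found in the camera images.
- heart: Dark brown solid chocolate heart, 51 wide (y), 47 long (x), 16 thick, 35 g, lying flat on white parchment in a row with two other chocolates (round, square), 82 apart, any order. Origin: underside, centre line, 21 from the tip. x axis runs from the tip (x = -21) to the two lobes (radius 15, centres x = 11, y = -11 and 11); z up. Grip it across the lobes, 51 apart along y, at x = 10
- heart_tip (a point): The pointed tip of the heart, at its underside
- press: Treadle press, fixed: grey base plate 200 (x) x 240 (y) x 12, origin under its centre, x from its front edge to its hinges, z up. Bed on its left half (+y), pedal on its right half. A stamping arm, hinged 92 beyond the bed centre, stands up behind the bed, leaning slightly back, top about 170 above the table; the pedal swings it down to just above the heart
- bed (a point): Centre of the bed's flat top, 32 above the table: a fixed steel disc, diameter 84, with a dark heart outline inlaid flush, slightly larger than the chocolate. Axes as press. The heart's origin belongs here, its x axis along this x axis
- bed_tip (a point): Tip of the heart outline on the bed, on its flat top, 21 in front of bed: the heart's tip belongs here
- pedal_pad (a point): Press point on top of the pedal, an aluminium plate 125 x 70 x 8 with dark ribs; moves with it. Hinge line 100 away along the plate at the far end (+x), 32 above the table; the free end, 25 from this point, stands up towards the press's front at 0.38 rad. 73 above the table when up; at the stop 34 lower and 8 nearer the front. Takes about 6 N at first, 13 N at the stop
- pedal (a joint): Pedal angle in rad: 0 up (at rest), grows when pressed, 0.35 at the stop. Springs back
- keybox: White key box, fixed, 165 (x) x 75 (y) x 45 high; origin under its centre, x along the row of keys from the bar key to the round key, z up
- bar_key_top (a point): Top centre of the long bar key (15 x 42, long side across the row), the nearest of three black keys in a row, 52 apart. Key tops stand 12 above the box, 57 above the table. Axes as keybox
- square_key_top (a point): Top centre of the square cancel key (23 x 23), the middle one. Not to be pressed
- round_key_top (a point): Top centre of the round key (diameter 25), the farthest of the three
- bar_key (a joint): Travel of the bar key in m: 0 up, 0.006 fully in; springs back; 5 N fully in
- square_key (a joint): Travel of the square key in m, likewise
- round_key (a joint): Travel of the round key in m, likewise
- disc_choc: Round chocolate, diameter 48 x 16, loose bystander on the parchment; origin at the centre of its underside
- square_choc: Square chocolate, 44 x 44 x 16, loose bystander on the parchment; origin at the centre of its underside
- jar: Jar, diameter 64 x 85 high, loose bystander; origin under its centre
- mug: White mug, diameter 80 x 90 high, loose bystander; origin under its centre
- tape_roll: Clear tape roll, diameter 90 x 30 high, lying flat, loose bystander; origin under its centre
- spatula: Spatula lying flat beyond the press, loose bystander
Mind the look-alikes: they are no part of the job. What is shaped like the heart but turquoise is not meant.

How it is judged (in metres and radians):
On the way, in this order (a step that is already met when the one before it is completed fails the run):
1. the heart lies on the bed's outline, pointing the same way, released (horizontal distance between heart and bed below 0.009 m and horizontal distance between heart_tip and bed_tip below 0.011 m and z of heart in the frame of bed between -0.004 and 0.004 m and angle between heart's own z axis and vertical below 0.1 rad and contact force between the fingers and heart below 0.1 N and linear speed of heart below 0.03 m/s), for 0.2 s.
2. the bar key is pushed fully in (value of joint bar_key above 0.0048 m and value of joint round_key below 0.0015 m), for 0.05 s.
3. the bar key is up again and the round key is pushed fully in (value of joint round_key above 0.0048 m and value of joint bar_key below 0.0015 m), for 0.05 s.
4. both keys are up and the pedal is held down at its stop (above 0.32 of 0.35 rad) for half a second (value of joint pedal above 0.32 rad and value of joint each of round_key, bar_key below 0.0015 m), for 0.5 s.
At the end, for the whole second after the job is handed in: The heart lies flat and at rest on the bed, its origin within 9 mm of the bed centre and its tip within 11 mm of the outline's tip; the pedal is back up (below 0.04 rad) and all three keys are up (below 1.5 mm) (all of step 1 and value of joint pedal below 0.04 rad and value of joint each of bar_key, round_key, square_key below 0.0015 m); the robot touches nothing.
It fails at once if the square key is pressed (3 mm or more) (value of joint square_key above 0.003 m).
It fails at once if the heart is dropped or slammed onto the bed (faster than 0.6 m/s close above it) (horizontal distance between heart and bed below 0.06 m and z of heart in the frame of bed below 0.02 m and linear speed of heart above 0.6 m/s).
It fails at once if a bystander is shifted by more than 25 mm (distance of any of disc_choc, square_choc, jar, mug, tape_roll, spatula from where it was at the start of the episode above 0.025 m).
It also fails if it takes over 61 s, if anything falls off the work surface, if the arm or the gripper's body presses on something with over 40 N, if the wrist force passes 120 N, or if a joint passes its speed limit or range.

ROBOT

A 6-joint arm with a two-finger parallel gripper is mounted at the origin on the work surface. World frame = base frame: x ahead of the robot, y to its left, z up, the work surface at z = 0. Lengths are in m, angles in degrees, forces in N, time in s.
With the tool pointing down it reaches from about 0.4 to 0.825 m from the base axis. Payload 7 kg.
Tool frame: the origin (TCP) lies on the centre line of the jaws, within the pads' length; the fingertips stand 19 mm ahead of it and the grasp point (between the pads) is the TCP (r.tips_ahead is the distance from the TCP to the fingertips, in m); z points along the fingers, y is the line along which they close (so a half turn about z gives the same grasp; the last joint's range is limited). The gripper opens to 88 mm and grips with 3 to 60 N. Pads are 19 mm wide; open, the fingers measure 130 mm over their backs; the gripper's body (78 mm by 193 mm) begins 47 mm behind the grasp point.
Start: joints at [85.548, 20.546, 0.682, 0, -70.136, -16.507], TCP at [0.241, 0.63, 0.246] pointing down, gripper open.
Joint ranges: [-176.03, 176.03], [-82.01, 121.73], [-58.28, 71.71], [-173.87, 95.51], [-174.79, -0.11], [-173.66, 173.66]. Speed limits (degrees/s): [136.94, 136.94, 172.46, 180, 180, 180].

INTERFACE

Orientations are given as [roll, pitch, yaw] about the fixed x, y, z axes, in that order (R = Rz(yaw) Ry(pitch) Rx(roll)).
In Python, from plant import r, viewer, close_job gives the robot as it stands. The module is installed in compiled form; this text tells all that it offers.
- The arm moves only by the tool arm_command, never from a script. Its arguments are lists of equal length, an entry for each row: "travel": the shift along the world's x, y, z scaled (see below), a list of three; "delta_rot": the turn, a rotation vector about the world's x, y, z scaled (see below), a list of three. In form: {"travel": [[dx, dy, dz], ...], "delta_rot": [[rx, ry, rz], ...]}. A call has 1 to 20 rows; each row is the pose to reach, as a shift and turn from the pose commanded when the call began; what a row does not reach only later rows make up. The controller multiplies each number of a shift by 0.5 m and each number of a turn by 90 degrees. A row lasts 1/8 s, in which the tool goes at most 62.5 mm and 10.7 degrees, less where a joint would pass 70% of its speed; a pose out of reach is approached as far as the arm can. A call with a number of a shift or a turn outside -1 to 1 is refused whole. A call with a gripper value outside its range is refused whole. "grip" is the opening, from 0 (shut) to 1 (fully open), set as the call begins (left out, the last holds). The fingers move at their own pace and stop on an object; "newtons" is the grip in N (left out, the last holds). Time passes only in rows, so rows that repeat a pose let the fingers close. It gives the time, the measured TCP pose, the force, the opening and the grip force at its end, in the units of the state.
- r.get_state(): the state, without advancing time (a new reading comes with each control period).
- viewer.capture(name): name is "side" or "top"; returns a dict with "img" (400x640x3 uint8, red, green, blue), "camera_matrix" (3x3 intrinsics, pixels), "distortion" ([k1, k2, p1, p2, k3] as OpenCV has them; the pictures are not rectified), "R" (3x3) and "t" (3): a world point X has camera coordinates R X + t. Camera axes: x right, y down, z forward; pixel columns grow to the right and rows downward; lengths in m; the calibration is good to about 2 mm. A picture is of the moment at which its call begins. There is no depth.
- close_job(): hands the job in; it is judged then, once.
The state is a dict: "time_s": time; "joints": joint angles; "qd": joint speeds; "joint_torque": joint torques, N m; "tcp_pos": TCP position; "eef_rot": TCP orientation; "contact_force": force on the tool from outside, world axes, zero at the start; "moment": the same for the moment, N m; "gripper_width": finger opening in m; "gripper_force": force on a finger pad.
Only numpy, scipy, OpenCV 4.12 (cv2) and the standard library are available. Lean on these libraries where they do the work, as an engineer would, in place of code of your own. Each camera call takes 0.05 s, during which the arm holds its last target. There are 200 camera calls.

## Working session

There is one attempt and no reset: what is moved stays moved. The work goes in short steps, Python scripts to look and compute and a tool call to move; the robot and the scene stay as the last step left them, time stands still between calls to the robot, and variables do not carry over. Pictures are saved under pics/ and viewed, at most 10 in all, crops included, and the job is handed in when it is done.

Besides the shell and the picture viewer there is one more tool, called after ">>>" by a JSON object that holds its "op" and its "data". arm_command: Moves the arm, as the interface text tells. Shifts and turns lie within -1 to 1; 1 stands for 0.5 m of shift or 90 degrees of turn. Its arguments: {"type":"object","properties":{"travel":{"type":"array"},"delta_rot":{"type":"array"},"grip":{"type":"number"},"newtons":{"type":"number"}},"required":["travel","delta_rot"]}

```bash
mkdir -p pics; cat > h.py <<'E'
import numpy as np, cv2, pickle
def save(c,n): cv2.imwrite(f'pics/{n}.png',c['img'][:,:,::-1]); pickle.dump(c,open(f'pics/{n}.pkl','wb'))
def load(n): return pickle.load(open(f'pics/{n}.pkl','rb'))
def K(c): return np.array(c['camera_matrix'],float),np.array(c['distortion'],float),np.array(c['R'],float),np.array(c['t'],float)
def ray(c,uv):
    k,d,R,t=K(c); p=cv2.undistortPoints(np.array([[uv]],float),k,d)[0,0]
    return -R.T@t, R.T@np.array([*p,1.])
def onz(c,uv,z):
    o,v=ray(c,uv); return o+v*(z-o[2])/v[2]
def proj(c,X):
    k,d,R,t=K(c); return cv2.projectPoints(np.array(X,float).reshape(-1,1,3),cv2.Rodrigues(R)[0],t,k,d)[0][:,0]
def tri(c1,u1,c2,u2):
    A=[];b=[]
    for c,u in((c1,u1),(c2,u2)):
        o,v=ray(c,u); v=v/np.linalg.norm(v); P=np.eye(3)-np.outer(v,v); A.append(P);b.append(P@o)
    return np.linalg.lstsq(np.vstack(A),np.hstack(b),rcond=None)[0]
E
python3 - <<'E'
from h import *
from plant import r,viewer
for n in('top','side'):
    c=viewer.capture(n); save(c,n+'0'); k,d,R,t=K(c); print(n,k[0,0],d,-R.T@t,R[2])
print(r.get_state())
E
```

```text
top 363.30343998830375 [0.02806496 0.         0.         0.         0.        ] [0.43527215 0.04591613 0.91266711] [ 0.15639472  0.01355785 -0.98760158]
side 512.9655011992121 [-0.13523279  0.          0.          0.          0.        ] [ 0.20548913 -0.7035446   0.98615501] [ 0.28101676  0.60855512 -0.74208507]
{'time_s': 0.1, 'joints': array([ 8.55487924e+01,  2.05889751e+01,  6.41164266e-01, -1.86937829e-02,
       -7.01382126e+01, -1.65058150e+01]), 'qd': array([-0.09530207, -0.04110218,  0.16780123, -0.00230766, -0.04983672,
       -0.02344714]), 'joint_torque': array([-1.08256121e-03, -5.84162378e+01,  2.93748379e+01,  7.01537713e+00,
        1.01253827e-02, -5.06592801e-05]), 'tcp_pos': array([0.24130868, 0.62995701, 0.24471107]), 'eef_rot': array([ 1.79912528e+02, -7.59252908e-03, -2.09633813e+01]), 'contact_force': array([ 0.35809859, -0.31562147, -1.64603983]), 'moment': array([-0.01875188, -0.06225401,  0.04407152]), 'gripper_force': 0.0, 'gripper_width': 0.08745264170260512}
```

View pics/top0.png

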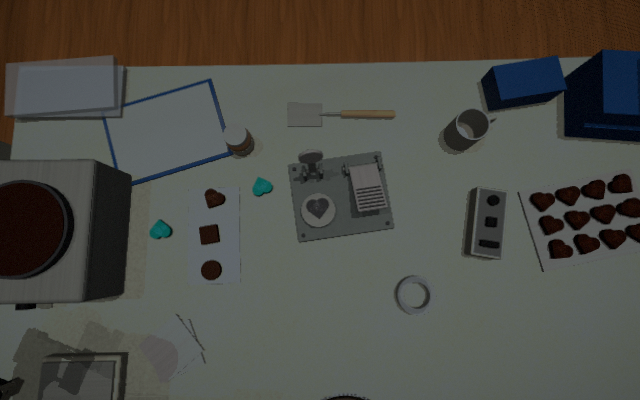

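View pics/side0.png

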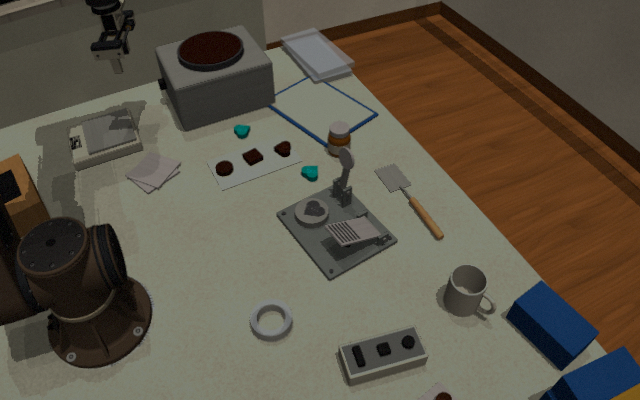

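The top view shows the brown heart at about (214,198), the square chocolate at (209,234) and the disc at (211,270). The bed is at (318,209), the pedal at (368,188), and the keys run from the bar at (489,244) to the round key at (493,200). I'll make enlarged crops to measure from.

```bash
python3 - <<'E'
from h import *
def crop(n,x,y,w,h,s):
    a=load(n)['img'][y:y+h,x:x+w,::-1]; a=cv2.convertScaleAbs(a,alpha=1.6,beta=10); return cv2.resize(a,None,fx=s,fy=s,interpolation=cv2.INTER_CUBIC)
def grid(a,x,y,s):
    for u in range(0,a.shape[1],10*s): cv2.putText(a,str(x+u//s),(u,8),0,.3,(0,255,255),1); cv2.line(a,(u,10),(u,14),(0,255,255),1)
    for v in range(0,a.shape[0],10*s): cv2.putText(a,str(y+v//s),(0,v+4),0,.3,(0,255,255),1); cv2.line(a,(22,v),(26,v),(0,255,255),1)
    return a
def g(n,x,y,w,h,s): return grid(crop(n,x,y,w,h,s),x,y,s)
# top: heart 40x60, bed/pedal, keys
A=np.zeros((600,800,3),np.uint8)
for (n,x,y,w,h,s,X,Y) in [('top0',285,142,115,105,4,0,0),('top0',195,180,40,35,6,465,0),('top0',460,180,52,85,4,590,215),('top0',0,0,1,1,1,0,0)][:3]:
    a=g(n,x,y,w,h,s); A[Y:Y+a.shape[0],X:X+a.shape[1]]=a
cv2.imwrite('pics/z1.png',A)
A=np.zeros((600,800,3),np.uint8)
for (n,x,y,w,h,s,X,Y) in [('side0',270,140,132,140,4,0,0),('side0',265,133,40,30,6,535,0),('side0',335,325,85,60,3,535,190)]:
    a=g(n,x,y,w,h,s); A[Y:Y+a.shape[0],X:X+a.shape[1]]=a[:600-Y,:800-X]
cv2.imwrite('pics/z2.png',A)
E
```

```text
(no output)
```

View pics/z1.png

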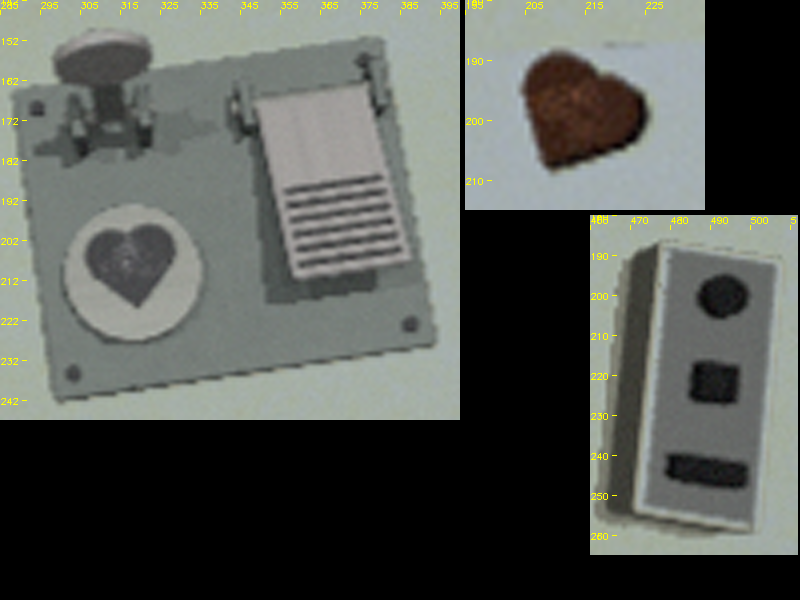

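View pics/z2.png

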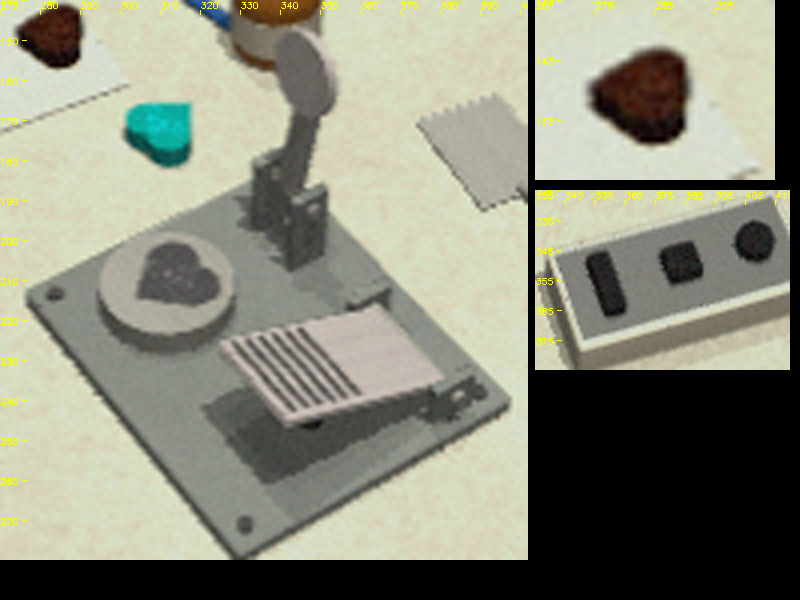

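```bash
cat >> h.py <<'E'
from scipy.optimize import minimize
def heartpoly(off=0):
    from math import hypot
    r=.015+off; tip=np.array([-.021-off*1.6,0]); c=np.array([[.011,.011],[.011,-.011]])
    a=np.linspace(0,2*np.pi,73); 
    P=[]
    for q in c:
        pts=np.vstack([q+r*np.c_[np.cos(a),np.sin(a)],tip,[[.011,0]]]); P.append(cv2.convexHull((pts*1e6).astype(np.int32))[:,0]/1e6)
    return P
def rect(cx,w,h): return np.array([[cx-w/2,-h/2],[cx+w/2,-h/2],[cx+w/2,h/2],[cx-w/2,h/2]])
def circ(cx,R):
    a=np.linspace(0,2*np.pi,49)[:-1]; return np.c_[cx+R*np.cos(a),R*np.sin(a)]
S=8
def render(c,roi,convs,p):
    x,y,yaw,dz=p; x0,y0,w,h=roi; m=np.zeros((h*S,w*S),np.uint8); cs,sn=np.cos(yaw),np.sin(yaw)
    for poly,z0,z1 in convs:
        q=poly@np.array([[cs,sn],[-sn,cs]])+[x,y]
        X=np.vstack([np.c_[q,np.full(len(q),z+dz)] for z in {z0,z1}])
        u=(proj(c,X)-[x0,y0]+.5)*S
        cv2.fillConvexPoly(m,cv2.convexHull(u.astype(np.float32)).astype(np.int32),255)
    return cv2.resize(m,(w,h),interpolation=cv2.INTER_AREA)/255.
def soft(c,roi,region=None,ch=None):
    x,y,w,h=roi; a=c['img'][y:y+h,x:x+w].astype(np.float32); g=a.mean(2)
    v=g[region>0] if region is not None else g.ravel()
    lo,hi=np.percentile(v,3),np.median(v[v>v.mean()]); s=np.clip((hi-g)/(hi-lo),0,1)
    s=np.clip((s-.25)/.5,0,1)
    if region is not None: s=s*(region>0)
    return s
def fit(views,convs,p0,usez):
    def f(q):
        p=np.r_[q[:3]/[100,100,5],(q[3]/100 if usez else 0)]
        return sum(((render(c,roi,convs,p)-s)**2).sum() for c,roi,s in views)
    q0=np.r_[np.array(p0)*[100,100,5],[0]*usez]
    best=None
    sim=np.vstack([q0]+[q0+.6*e for e in np.eye(len(q0))])
    for _ in range(2):
        b=minimize(f,q0,method='Nelder-Mead',options=dict(initial_simplex=sim,xatol=1e-3,fatol=1e-3,maxiter=500)); q0=b.x
        sim=np.vstack([q0]+[q0-.3*e for e in np.eye(len(q0))])
    q=b.x; return np.r_[q[:3]/[100,100,5],(q[3]/100 if usez else 0)],b.fun
E
cat > m.py <<'E'
from h import *
T,D=load('top0'),load('side0')
def two(roiT,roiD,convs,z,ctr,yaw0s,regs=(None,None)):
    v=[(T,roiT,soft(T,roiT,regs[0])),(D,roiD,soft(D,roiD,regs[1]))]
    p0=onz(T,ctr,z)[:2]
    for vs,uz,nm in((v,1,'both+z'),(v,0,'both'),(v[:1],0,'top'),(v[1:],0,'side')):
        b=min((fit(vs,convs,[*p0,y],uz) for y in yaw0s),key=lambda e:e[1])
        print(nm,'xy mm',b[0][:2]*1e3,'yaw',np.degrees(b[0][2]),'dz mm',b[0][3]*1e3,'res',b[1],'area',sum(s.sum() for _,_,s in vs))
print('heart'); two((196,182,36,34),(268,135,30,26),[(p,0,.016) for p in heartpoly()],.01,(214,198),[np.radians(x) for x in(30,60)])
def reg(roi,c,ax):
    m=np.zeros((roi[3],roi[2]),np.uint8); cv2.ellipse(m,(c[0]-roi[0],c[1]-roi[1]),ax,0,0,360,255,-1); return m
rT,rD=(298,190,42,40),(290,195,42,36)
print('bedheart'); two(rT,rD,[(p,.032,.032) for p in heartpoly(.001)],.032,(317,207),[.1],(reg(rT,(318,209),(14,14)),reg(rD,(311,209),(15,10))))
rT,rD=(474,190,30,62),(348,332,70,36)
kb=[(rect(-.052,.015,.042),.045,.057),(rect(0,.023,.023),.045,.057),(circ(.052,.0125),.045,.057)]
def band(roi,p,q,w):
    m=np.zeros((roi[3],roi[2]),np.uint8); cv2.line(m,(p[0]-roi[0],p[1]-roi[1]),(q[0]-roi[0],q[1]-roi[1]),255,w); return m
print('keys'); two(rT,rD,kb,.057,(490,222),[-.1],(band(rT,(488,246),(493,196),24),band(rD,(356,356),(409,341),24)))
h=lambda X,Y,x,y:(X/4+x-.375,Y/4+y-.375)
t=lambda X,Y:h(X,Y,285,142); s=lambda X,Y:h(X,Y,270,140)
P={}
for n,a,b in[('freeL',(300,281),(220,345)),('freeR',(412,262),(290,425)),('farL',(257,98),(375,305)),('farR',(370,85),(443,380)),('bedc',(134,272),(166,287)),('bedheart tip',(138,308),(143,299)),('plate FR',(436,345),(238,559)),('plate BR',(380,38),(512,405)),('plate FL',(58,402),(26,295)),('stamp top',(100,30),(295,25))]:
    P[n]=tri(T,t(*a),D,s(*b)); print(n,(P[n]*1e3).round(1), 'reproj err',np.round(proj(T,P[n])[0]-t(*a),1))
E
python3 m.py
```

```text
heart
both+z xy mm [583.65433679 311.54113136] yaw 102.27633677522277 dz mm 2.975889823009909 res 53.216550361961346 area 486.52496
both xy mm [584.63872379 312.96052467] yaw 102.96172322588241 dz mm 0.0 res 56.18876520240154 area 486.52496
top xy mm [584.97845979 312.32516074] yaw 103.15168632837337 dz mm 0.0 res 31.529940125809244 area 289.92084
side xy mm [583.34860643 314.84741905] yaw 101.74737910020727 dz mm 0.0 res 17.009943761564095 area 196.60411
bedheart
both+z xy mm [547.82032429  56.22815729] yaw 7.957246955642455 dz mm 1.0343669465149765 res 14.471513548090481 area 552.4083
both xy mm [547.9106301   56.65709585] yaw 7.252694906984964 dz mm 0.0 res 16.24965472100076 area 552.4083
top xy mm [548.53719678  56.15456046] yaw 8.1987302855471 dz mm 0.0 res 5.919791097293398 area 313.9577
side xy mm [547.27171387  57.32336007] yaw 8.342250275960087 dz mm 0.0 res 6.171405981662143 area 238.45062
keys
both+z xy mm [ 510.9934535  -349.08183267] yaw -9.98762593465714 dz mm -0.22307918737966467 res 35.27471136698199 area 845.29626
both xy mm [ 510.98372331 -349.06138461] yaw -10.002123645291572 dz mm 0.0 res 36.205902355323914 area 845.29626
top xy mm [ 511.55053485 -349.04633144] yaw -9.96055305254108 dz mm 0.0 res 11.677089824766774 area 363.2342
side xy mm [ 510.46595454 -348.88528932] yaw -9.897472246802177 dz mm 0.0 res 14.631706568196897 area 482.06207
freeL [534.8 -40.4  83.5] reproj err [ 0. -0.]
freeR [ 545.5 -105.6   79. ] reproj err [ 0.  -0.1]
farL [651.8 -21.4  38.5] reproj err [-0.2  0.9]
farR [658.5 -90.8  39.9] reproj err [-0.2  0.9]
bedc [546.8  55.7  29. ] reproj err [-0.1  0.5]
bedheart tip [527.   52.7  30.2] reproj err [ 0.1 -0.5]
plate FR [ 502.  -130.6    9. ] reproj err [-0.1  0.2]
plate BR [ 700.  -104.2    6.4] reproj err [-0.   0.1]
plate FL [470.2 103.3  11.1] reproj err [-0.  0.]
stamp top [645.1  70.8 196.1] reproj err [-0.7  3. ]
```

```bash
python3 - <<'E'
src=open('m.py').read()
src=src.replace("[np.radians(x) for x in(30,60)]","[np.radians(x) for x in(-20,-32)]").split("def reg")[0]
exec(src)
for n,c,z in(('jar',(240,150),0),('squarechoc',(209,234),.016),('turq',(262,186),.01)): print(n,onz(T,c,z).round(3))
E
```

```text
heart
both+z xy mm [577.19357153 320.9248304 ] yaw -27.827608311032332 dz mm 2.8914427897317863 res 12.762888941186135 area 486.52496
both xy mm [577.96032768 322.19328949] yaw -27.51525355653175 dz mm 0.0 res 18.00854525597696 area 486.52496
top xy mm [578.10398242 321.56188005] yaw -27.849185057409834 dz mm 0.0 res 2.62922496989425 area 289.92084
side xy mm [577.11761752 324.8473888 ] yaw -27.51234862495438 dz mm 0.0 res 3.728948708569402 area 196.60411
jar [0.711 0.257 0.   ]
squarechoc [0.493 0.325 0.016]
turq [0.613 0.197 0.01 ]
```

Best estimates: heart at (577.5, 322) with yaw -27.7°, bed at (548, 56.5) with yaw about 7.8°. I'll move above the grasp point, staying high until past the grey box.

>>> {"op": "arm_command", "data": {"travel": [[0.08,-0.07,0],[0.18,-0.16,0],[0.28,-0.25,0],[0.37,-0.335,0],[0.46,-0.417,0],[0.55,-0.498,0],[0.63,-0.57,0],[0.68,-0.616,0],[0.691,-0.626,0],[0.691,-0.626,-0.1],[0.691,-0.626,-0.2],[0.691,-0.626,-0.28],[0.691,-0.626,-0.33],[0.691,-0.626,-0.33],[0.691,-0.626,-0.33]], "delta_rot": [[0,0,0],[0,0,-0.02],[0,0,-0.04],[0,0,-0.06],[0,0,-0.075],[0,0,-0.075],[0,0,-0.075],[0,0,-0.075],[0,0,-0.075],[0,0,-0.075],[0,0,-0.075],[0,0,-0.075],[0,0,-0.075],[0,0,-0.075],[0,0,-0.075]], "grip": 1, "newtons": 10}}

```text
time_s: 1.98
tcp_pos: [0.5873, 0.3182, 0.0817]
eef_rot: [-179.9, -0.0, -27.7]
contact_force: [-0.3, -0.1, 0.5]
gripper_width: 0.0876
gripper_force: 0.0
```

>>> {"op": "arm_command", "data": {"travel": [[0,0,-0.03],[0,0,-0.06],[0,0,-0.085],[0,0,-0.105],[0,0,-0.114],[0,0,-0.114],[0,0,-0.114]], "delta_rot": [[0,0,0],[0,0,0],[0,0,0],[0,0,0],[0,0,0],[0,0,0],[0,0,0]]}}

```text
time_s: 2.85
tcp_pos: [0.5872, 0.3175, 0.024]
eef_rot: [-180.0, -0.0, -27.7]
contact_force: [-0.3, 0.5, -0.7]
gripper_width: 0.0874
gripper_force: 0.0
```

```bash
python3 - <<'E'
from h import *
from plant import r,viewer
A=[]
for n,x,y,w,h in(('top',170,150,110,90),('side',235,90,110,90)):
    c=viewer.capture(n); save(c,n+'1'); a=cv2.convertScaleAbs(c['img'][y:y+h,x:x+w,::-1],alpha=1.6,beta=10); A.append(cv2.resize(a,None,fx=3.5,fy=3.5,interpolation=cv2.INTER_CUBIC))
cv2.imwrite('pics/g1.png',np.hstack(A)); s=r.get_state(); print(s['tcp_pos'],s['eef_rot'],s['contact_force'])
E
```

```text
[0.58719424 0.31752386 0.02408623] [-1.79955092e+02 -1.84115849e-02 -2.77041176e+01] [-0.60172902 -0.84594932 -0.37254217]
```

View pics/g1.png

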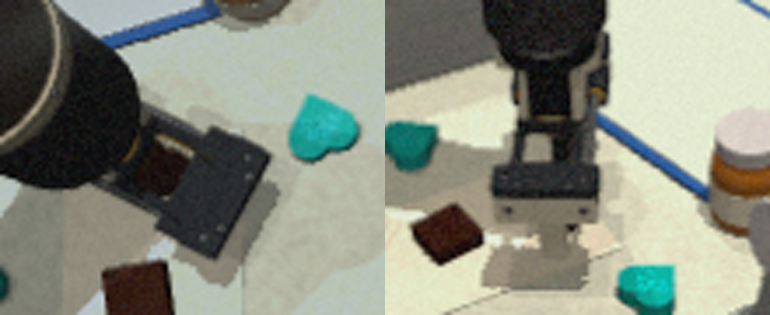

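The gripper straddles the heart, which shows between the fingers at about (165,165) in the left crop, and it is clear of the square chocolate and the turquoise hearts. I'll close, then lift.

>>> {"op": "arm_command", "data": {"travel": [[0,0,0],[0,0,0],[0,0,0],[0,0,0],[0,0,0],[0,0,0],[0,0,0],[0,0,0]], "delta_rot": [[0,0,0],[0,0,0],[0,0,0],[0,0,0],[0,0,0],[0,0,0],[0,0,0],[0,0,0]], "grip": 0, "newtons": 10}}

```text
time_s: 3.95
tcp_pos: [0.5869, 0.3173, 0.0235]
eef_rot: [180.0, 0.0, -27.7]
contact_force: [-0.2, -0.8, 0.1]
gripper_width: 0.0506
gripper_force: 10.0
```

>>> {"op": "arm_command", "data": {"travel": [[0,0,0.02],[0,0,0.06],[0,0,0.12],[0,0,0.2],[0,0,0.28],[0,0,0.3],[0,0,0.3]], "delta_rot": [[0,0,0],[0,0,0],[0,0,0],[0,0,0],[0,0,0],[0,0,0],[0,0,0]]}}

```text
time_s: 4.82
tcp_pos: [0.5871, 0.3175, 0.1746]
eef_rot: [-179.9, -0.0, -27.7]
contact_force: [0.1, 0.7, -2.1]
gripper_width: 0.0507
gripper_force: 10.0
```

>>> {"op": "arm_command", "data": {"travel": [[-0.003,-0.03,0],[-0.009,-0.09,0],[-0.017,-0.16,0],[-0.025,-0.23,0],[-0.033,-0.3,0],[-0.041,-0.37,0],[-0.049,-0.44,0],[-0.055,-0.495,0],[-0.058,-0.519,0],[-0.058,-0.519,0],[-0.058,-0.519,-0.05],[-0.058,-0.519,-0.1],[-0.058,-0.519,-0.15],[-0.058,-0.519,-0.15],[-0.058,-0.519,-0.15]], "delta_rot": [[0,0,0.03],[0,0,0.09],[0,0,0.15],[0,0,0.21],[0,0,0.27],[0,0,0.33],[0,0,0.37],[0,0,0.394],[0,0,0.394],[0,0,0.394],[0,0,0.394],[0,0,0.394],[0,0,0.394],[0,0,0.394],[0,0,0.394]]}}

```text
time_s: 6.7
tcp_pos: [0.5586, 0.0585, 0.0991]
eef_rot: [180.0, -0.0, 7.8]
contact_force: [1.0, 0.2, 0.9]
gripper_width: 0.0507
gripper_force: 10.0
```

```bash
python3 - <<'E'
from h import *
from plant import r,viewer
A=[]
for n,x,y,w,h in(('top',265,130,140,120),('side',265,100,140,120)):
    c=viewer.capture(n); save(c,n+'2'); a=cv2.convertScaleAbs(c['img'][y:y+h,x:x+w,::-1],alpha=1.6,beta=10); A.append(cv2.resize(a,None,fx=2.8,fy=2.8,interpolation=cv2.INTER_CUBIC))
cv2.imwrite('pics/g2.png',np.hstack(A)); s=r.get_state(); print(s['tcp_pos'],s['eef_rot'],s['contact_force'])
E
```

```text
[0.55870928 0.05839733 0.09966387] [-1.79980611e+02 -9.92911456e-02  7.77708041e+00] [-1.12482333 -0.17495568  0.29215099]
```

View pics/g2.png

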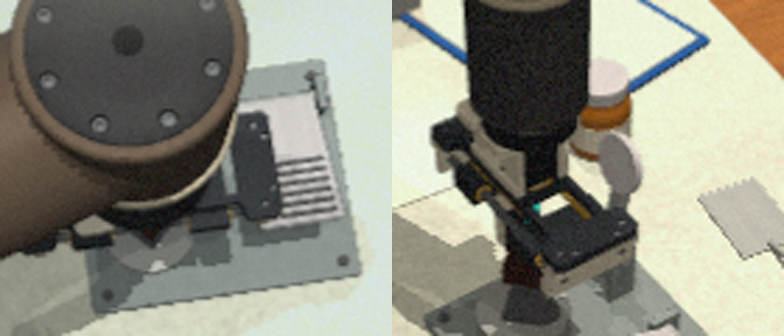

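```bash
python3 - <<'E'
from h import *
T,D=load('top0'),load('side0')
t=lambda X,Y:(X/4+285-.375,Y/4+142-.375); s=lambda X,Y:(X/4+270-.375,Y/4+140-.375)
print(tri(T,t(102,60),D,s(307,72)).round(3), 'front low edge',[onz(T,t(102,84),z).round(3) for z in(.11,.13)],'top edge',onz(T,t(102,32),.17).round(3))
E
```

```text
[0.647 0.07  0.156] front low edge [array([0.646, 0.071, 0.11 ]), array([0.64 , 0.071, 0.13 ])] top edge [0.658 0.069 0.17 ]
```

The heart hangs just over the bed with its tip above the outline's tip, and the wrist clears the stamping head. Now I'll lower it gently.

>>> {"op": "arm_command", "data": {"travel": [[0,0,-0.012],[-0.001,-0.001,-0.028],[-0.001,-0.001,-0.044],[-0.001,-0.001,-0.058],[-0.001,-0.001,-0.07],[-0.001,-0.001,-0.078],[-0.001,-0.001,-0.083],[-0.001,-0.001,-0.086],[-0.001,-0.001,-0.088],[-0.001,-0.001,-0.088],[-0.001,-0.001,-0.088]], "delta_rot": [[0,0,0],[0,0,0],[0,0,0],[0,0,0],[0,0,0],[0,0,0],[0,0,0],[0,0,0],[0,0,0],[0,0,0],[0,0,0]]}}

```text
time_s: 8.18
tcp_pos: [0.5575, 0.0574, 0.0547]
eef_rot: [-180.0, -0.0, 7.8]
contact_force: [0.2, 0.2, -1.0]
gripper_width: 0.0508
gripper_force: 10.0
```

>>> {"op": "arm_command", "data": {"travel": [[0,0,-0.001],[0,0,-0.001],[0,0,-0.001]], "delta_rot": [[0,0,0],[0,0,0],[0,0,0]]}}

```text
time_s: 8.55
tcp_pos: [0.5575, 0.0573, 0.0541]
eef_rot: [-180.0, -0.0, 7.7]
contact_force: [0.2, 0.6, -1.1]
gripper_width: 0.0508
gripper_force: 10.0
```

```bash
python3 - <<'E'
from plant import r
s=r.get_state(); print(s['tcp_pos'],s['contact_force'],s['moment'])
E
```

```text
[0.55745582 0.057294   0.05409276] [ 0.22173962  0.56543966 -1.12032415] [-0.02038115  0.01121861  0.00509576]
```

>>> {"op": "arm_command", "data": {"travel": [[0,0,-0.001],[0,0,-0.002],[0,0,-0.002],[0,0,-0.002]], "delta_rot": [[0,0,0],[0,0,0],[0,0,0],[0,0,0]]}}

```text
time_s: 9.05
tcp_pos: [0.5575, 0.0573, 0.0535]
eef_rot: [180.0, -0.0, 7.8]
contact_force: [-2.9, 0.9, 4.9]
gripper_width: 0.051
gripper_force: 10.0
```

Contact: about 5 N upward. I'll release, then retreat straight up.

>>> {"op": "arm_command", "data": {"travel": [[0,0,0.001],[0,0,0.001],[0,0,0.001],[0,0,0.001],[0,0,0.001],[0,0,0.001],[0,0,0.001]], "delta_rot": [[0,0,0],[0,0,0],[0,0,0],[0,0,0],[0,0,0],[0,0,0],[0,0,0]], "grip": 1}}

```text
time_s: 9.93
tcp_pos: [0.5575, 0.0573, 0.0536]
eef_rot: [180.0, 0.0, 7.8]
contact_force: [0.0, 1.0, -0.1]
gripper_width: 0.0873
gripper_force: 0.0
```

>>> {"op": "arm_command", "data": {"travel": [[0,0,0.02],[0,0,0.07],[0,0,0.15],[0,0,0.25],[0,0,0.3],[0,-0.1,0.3],[0,-0.2,0.3],[0,-0.3,0.3],[0,-0.4,0.3],[0,-0.5,0.3],[0,-0.6,0.3],[0,-0.7,0.3],[0,-0.7,0.3]], "delta_rot": [[0,0,0],[0,0,0],[0,0,0],[0,0,0],[0,0,0],[0,0,0],[0,0,0],[0,0,0],[0,0,0],[0,0,0],[0,0,0],[0,0,0],[0,0,0]]}}

```text
time_s: 11.55
tcp_pos: [0.5568, -0.2958, 0.2038]
eef_rot: [180.0, 0.0, 7.5]
contact_force: [-0.7, -0.3, 0.1]
gripper_width: 0.088
gripper_force: 0.0
```

```bash
cat > chk.py <<'E'
from h import *
import sys
from plant import r,viewer
tag=sys.argv[1]; A=[]
C={}
for n,x,y,w,h in(('top',280,140,125,110),('side',270,140,125,110)):
    c=viewer.capture(n); C[n]=c; save(c,n+tag); a=cv2.convertScaleAbs(c['img'][y:y+h,x:x+w,::-1],alpha=1.6,beta=10); A.append(cv2.resize(a,None,fx=3.1,fy=3.1,interpolation=cv2.INTER_CUBIC))
cv2.imwrite(f'pics/g{tag}.png',np.hstack(A)); s=r.get_state(); print(s['tcp_pos'],s['eef_rot'])
def reg(roi,c,ax):
    m=np.zeros((roi[3],roi[2]),np.uint8); cv2.ellipse(m,(c[0]-roi[0],c[1]-roi[1]),ax,0,0,360,255,-1); return m
rT,rD=(298,190,42,40),(290,190,42,41)
v=[(C['top'],rT,soft(C['top'],rT,reg(rT,(318,208),(14,15)))),(C['side'],rD,soft(C['side'],rD,reg(rD,(311,206),(15,13))))]
cv=[(p,.032,.048) for p in heartpoly()]
for vs,uz in((v,1),(v,0),(v[:1],0),(v[1:],0)):
    b=fit(vs,cv,[.548,.0565,.135],uz); print('heart',b[0][:2]*1e3,np.degrees(b[0][2]),b[0][3]*1e3,b[1])
E
python3 chk.py 3
```

```text
[ 0.557073   -0.29321698  0.20381893] [-1.79994274e+02  2.27259191e-03  7.66454539e+00]
heart [546.28469786  55.15847236] 6.546027422010026 0.493924688993281 34.191906176257746
heart [546.32480247  55.20378093] 7.344070902929632 0.0 33.612981695229564
heart [546.35365557  55.26000643] 6.659590213522133 0.0 27.211231250828938
heart [546.08654347  55.07842821] 8.150569580125508 0.0 6.219338498939542
```

View pics/g3.png

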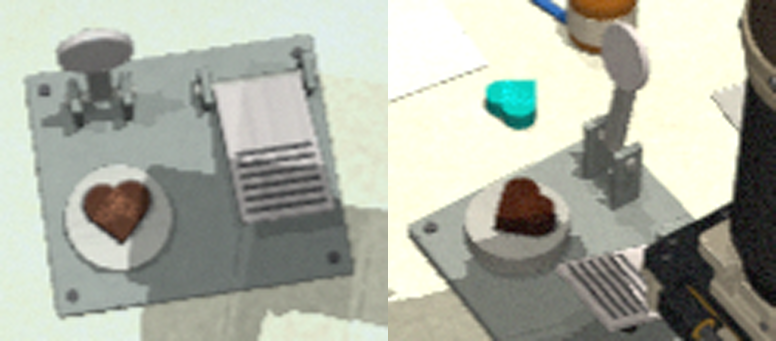

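The heart sits on the outline within about 2 mm and 1°. Next are the keys: close the gripper and hover over the bar key.

>>> {"op": "arm_command", "data": {"travel": [[-0.03,-0.014,0],[-0.09,-0.044,0],[-0.15,-0.073,0],[-0.194,-0.094,0],[-0.194,-0.094,-0.08],[-0.194,-0.094,-0.15],[-0.194,-0.094,-0.2],[-0.194,-0.094,-0.216],[-0.194,-0.094,-0.216],[-0.194,-0.094,-0.216]], "delta_rot": [[0,0,-0.05],[0,0,-0.1],[0,0,-0.15],[0,0,-0.197],[0,0,-0.197],[0,0,-0.197],[0,0,-0.197],[0,0,-0.197],[0,0,-0.197],[0,0,-0.197]], "grip": 0}}

```text
time_s: 12.9
tcp_pos: [0.4614, -0.3397, 0.0968]
eef_rot: [180.0, -0.1, -9.9]
contact_force: [-0.0, 0.0, 0.4]
gripper_width: 0.0007
gripper_force: 0.0
```

>>> {"op": "arm_command", "data": {"travel": [[-0.002,0,-0.015],[-0.002,0,-0.03],[-0.002,0,-0.04],[-0.002,0,-0.045],[-0.002,0,-0.049],[-0.002,0,-0.052],[-0.002,0,-0.052],[-0.002,0,-0.052]], "delta_rot": [[0,0,0],[0,0,0],[0,0,0],[0,0,0],[0,0,0],[0,0,0],[0,0,0],[0,0,0]]}}

```text
time_s: 13.9
tcp_pos: [0.4592, -0.3396, 0.0702]
eef_rot: [180.0, 0.0, -10.0]
contact_force: [-3.4, 2.4, 8.4]
gripper_width: 0.0004
gripper_force: 4.6
```

>>> {"op": "arm_command", "data": {"travel": [[0,0,-0.001],[0,0,-0.002],[0,0,-0.002]], "delta_rot": [[0,0,0],[0,0,0],[0,0,0]]}}

```text
time_s: 14.28
tcp_pos: [0.4592, -0.3397, 0.0701]
eef_rot: [180.0, -0.0, -10.0]
contact_force: [-5.4, 6.4, 16.3]
gripper_width: 0.0004
gripper_force: 8.5
```

The bar key is at its stop, since force rises with no further motion. I'll lift well clear of the square key and go over to the round key.

>>> {"op": "arm_command", "data": {"travel": [[0,0,0.03],[0,0,0.09],[0,0,0.12],[0.05,-0.009,0.12],[0.11,-0.02,0.12],[0.17,-0.031,0.12],[0.206,-0.037,0.12],[0.206,-0.037,0.08],[0.206,-0.037,0.055],[0.206,-0.037,0.055],[0.206,-0.037,0.055]], "delta_rot": [[0,0,0],[0,0,0],[0,0,0],[0,0,0],[0,0,0],[0,0,0],[0,0,0],[0,0,0],[0,0,0],[0,0,0],[0,0,0]]}}

```text
time_s: 15.65
tcp_pos: [0.5626, -0.3584, 0.0966]
eef_rot: [180.0, -0.0, -10.0]
contact_force: [-0.3, -0.1, -0.2]
gripper_width: 0.0006
gripper_force: 0.0
```

```bash
python3 - <<'E'
from h import *
from plant import viewer
A=[]
for n,x,y,w,h in(('top',440,160,90,110),('side',325,290,120,110)):
    c=viewer.capture(n); save(c,n+'4'); a=cv2.convertScaleAbs(c['img'][y:y+h,x:x+w,::-1],alpha=1.6,beta=10); A.append(cv2.resize(a,None,fx=3.5,fy=3.5,interpolation=cv2.INTER_CUBIC))
cv2.imwrite('pics/g4.png',np.hstack(A))
E
```

```text
(no output)
```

View pics/g4.png

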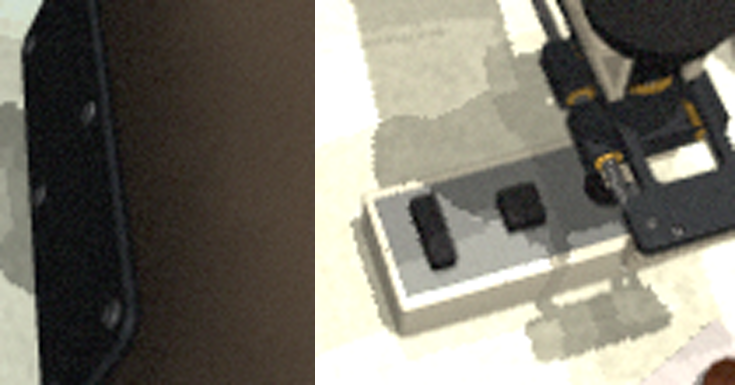

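The bar key at (432,230) in the right crop is up again, and the fingers are over the round key at about (605,185), clear of the square key. Now the round key.

>>> {"op": "arm_command", "data": {"travel": [[0,0,-0.015],[0,0,-0.03],[0,0,-0.04],[0,0,-0.045],[0,0,-0.049],[0,0,-0.052],[0,0,-0.054],[0,0,-0.054],[0,0,-0.054]], "delta_rot": [[0,0,0],[0,0,0],[0,0,0],[0,0,0],[0,0,0],[0,0,0],[0,0,0],[0,0,0],[0,0,0]]}}

```text
time_s: 16.88
tcp_pos: [0.5622, -0.3581, 0.0703]
eef_rot: [180.0, 0.0, -10.0]
contact_force: [-4.4, 4.2, 10.7]
gripper_width: 0.0002
gripper_force: 5.5
```

>>> {"op": "arm_command", "data": {"travel": [[0,0,-0.001],[0,0,-0.002],[0,0,-0.002]], "delta_rot": [[0,0,0],[0,0,0],[0,0,0]]}}

```text
time_s: 17.25
tcp_pos: [0.5622, -0.3581, 0.0701]
eef_rot: [180.0, -0.0, -10.0]
contact_force: [-6.4, 6.0, 17.0]
gripper_width: 0.0005
gripper_force: 8.5
```

>>> {"op": "arm_command", "data": {"travel": [[0,0,0.05],[0,0,0.15],[0,0,0.26],[0.002,0.06,0.26],[0.005,0.14,0.26],[0.009,0.23,0.26],[0.012,0.32,0.26],[0.016,0.41,0.26],[0.019,0.5,0.26],[0.022,0.56,0.26],[0.022,0.58,0.26],[0.022,0.58,0.26],[0.022,0.58,0.18],[0.022,0.58,0.12],[0.022,0.58,0.088],[0.022,0.58,0.088],[0.022,0.58,0.088]], "delta_rot": [[0,0,0],[0,0,0],[0,0,0],[0,0,-0.08],[0,0,-0.18],[0,0,-0.28],[0,0,-0.38],[0,0,-0.48],[0,0,-0.58],[0,0,-0.68],[0,0,-0.77],[0,0,-0.803],[0,0,-0.803],[0,0,-0.803],[0,0,-0.803],[0,0,-0.803],[0,0,-0.803]]}}

```text
time_s: 19.38
tcp_pos: [0.5744, -0.0681, 0.1132]
eef_rot: [-179.9, -0.0, -82.2]
contact_force: [0.6, 0.1, 0.7]
gripper_width: 0.0005
gripper_force: 0.0
```

```bash
python3 - <<'E'
from h import *
from plant import viewer
A=[]
for n,x,y,w,h in(('top',280,130,125,120),('side',270,130,150,120)):
    c=viewer.capture(n); save(c,n+'5'); a=cv2.convertScaleAbs(c['img'][y:y+h,x:x+w,::-1],alpha=1.6,beta=10); A.append(cv2.resize(a,None,fx=2.9,fy=2.9,interpolation=cv2.INTER_CUBIC))
cv2.imwrite('pics/g5.png',np.hstack(A))
E
```

```text
(no output)
```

View pics/g5.png

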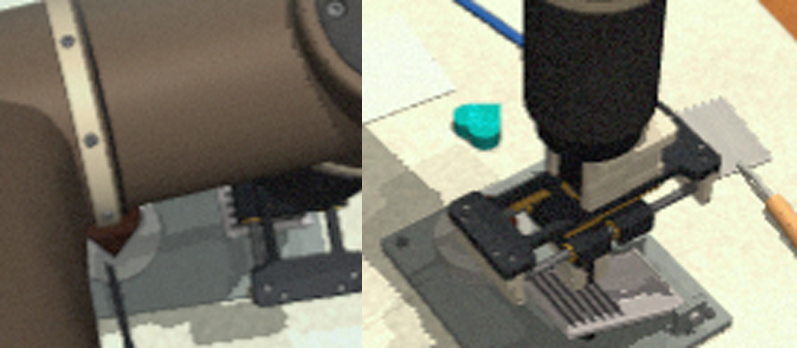

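The closed fingers are centred over the pedal ribs, and the gripper is turned away from the stamping arm's path. Pressing down now.

>>> {"op": "arm_command", "data": {"travel": [[0,0,-0.012],[0,0,-0.024],[0,0,-0.036],[0,0,-0.048],[0,0,-0.06],[0,0,-0.07],[0,0,-0.08],[0,0,-0.088],[0,0,-0.095],[0,0,-0.1],[0,0,-0.104],[0,0,-0.104]], "delta_rot": [[0,0,0],[0,0,0],[0,0,0],[0,0,0],[0,0,0],[0,0,0],[0,0,0],[0,0,0],[0,0,0],[0,0,0],[0,0,0],[0,0,0]]}}

```text
time_s: 20.98
tcp_pos: [0.5711, -0.0688, 0.0597]
eef_rot: [179.7, -0.0, -82.3]
contact_force: [-8.2, 1.3, 11.6]
gripper_width: 0.0006
gripper_force: 4.9
```

>>> {"op": "arm_command", "data": {"travel": [[0,0,-0.002],[0,0,-0.003],[0,0,-0.004],[0,0,-0.004]], "delta_rot": [[0,0,0],[0,0,0],[0,0,0],[0,0,0]]}}

```text
time_s: 21.48
tcp_pos: [0.571, -0.0688, 0.0579]
eef_rot: [179.7, -0.0, -82.3]
contact_force: [-7.8, 0.7, 10.7]
gripper_width: 0.0008
gripper_force: 5.3
```

>>> {"op": "arm_command", "data": {"travel": [[0,0,-0.002],[0,0,-0.004],[0,0,-0.004]], "delta_rot": [[0,0,0],[0,0,0],[0,0,0]]}}

```text
time_s: 21.85
tcp_pos: [0.5709, -0.0688, 0.0575]
eef_rot: [179.8, -0.0, -82.2]
contact_force: [-13.3, 1.9, 26.8]
gripper_width: 0.0003
gripper_force: 13.1
```

At the stop: force jumped to 27 N with no further motion. I'll hold for a little over a second, then release smoothly.

>>> {"op": "arm_command", "data": {"travel": [[0,0,0],[0,0,0],[0,0,0],[0,0,0],[0,0,0],[0,0,0],[0,0,0],[0,0,0],[0,0,0],[0,0,0]], "delta_rot": [[0,0,0],[0,0,0],[0,0,0],[0,0,0],[0,0,0],[0,0,0],[0,0,0],[0,0,0],[0,0,0],[0,0,0]]}}

```text
time_s: 23.1
tcp_pos: [0.571, -0.0688, 0.0576]
eef_rot: [179.8, -0.0, -82.2]
contact_force: [-14.3, 1.8, 27.0]
gripper_width: 0.0008
gripper_force: 13.0
```

>>> {"op": "arm_command", "data": {"travel": [[0,0,0.01],[0,0,0.022],[0,0,0.035],[0,0,0.048],[0,0,0.06],[0,0,0.072],[0,0,0.085],[0,0,0.11],[0,0,0.16],[0,0,0.24],[0,-0.1,0.3],[0,-0.2,0.3],[0,-0.3,0.3],[0,-0.4,0.3],[0,-0.5,0.3],[0,-0.5,0.3],[0,-0.5,0.3]], "delta_rot": [[0,0,0],[0,0,0],[0,0,0],[0,0,0],[0,0,0],[0,0,0],[0,0,0],[0,0,0],[0,0,0],[0,0,0],[0,0,0],[0,0,0],[0,0,0],[0,0,0],[0,0,0],[0,0,0],[0,0,0]]}}

```text
time_s: 25.22
tcp_pos: [0.5727, -0.3182, 0.2058]
eef_rot: [179.9, 0.0, -82.3]
contact_force: [-0.3, 0.2, -0.2]
gripper_width: 0.0004
gripper_force: 0.0
```

```bash
python3 chk.py 6
```

```text
[ 0.57329255 -0.31730166  0.20618658] [ 1.79981405e+02  1.91186288e-02 -8.22054897e+01]
heart [546.4948047   55.82097967] 7.741861248075046 0.6430421006294534 8.933684473069928
heart [546.68205501  56.06865824] 7.355000912649076 0.0 9.097863007551645
heart [546.41951486  55.76769902] 7.514380585106434 0.0 5.74862140529264
heart [546.51327739  56.02325913] 8.001302437750104 0.0 3.1608277585885793
```

View pics/g6.png

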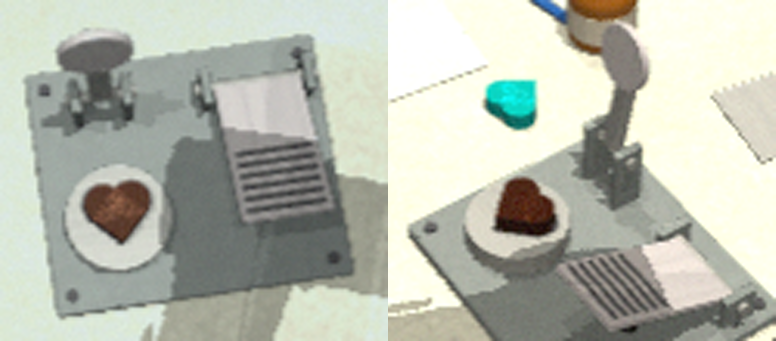

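The heart is still on the outline at (117,210) in the left crop. The pedal and stamping arm are back up, and the robot is clear. Handing in.

```bash
python3 -c "
from plant import close_job
print(close_job())"
```

```text
the job is handed in; nothing more can be done
None
```

The job is handed in (no verdict came back): by my measurements the heart lies within about 2 mm of the outline, the bar key, round key and pedal were each pushed to their stops in order, and the robot ended clear of everything.

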